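# Release a sensor cassette from its calibration dock and hold it up

### The arm

A 6-joint arm with a two-finger parallel gripper is mounted at the origin on a cart in front of the work surface, level with it; the furniture and walls round the work are solid. World frame = base frame: x ahead of the robot, y to its left, z up, the work surface at z = 0. Lengths are in m, angles in rad, forces in N, time in s.
With the tool pointing down it reaches from about 0.35 to 0.775 m from the base axis. Payload 5.5 kg.
Tool frame: the origin (TCP) lies on the centre line of the jaws, within the pads' length; the fingertips stand 19 mm ahead of it and the grasp point (between the pads) is the TCP (arm.nose_length is the distance from the TCP to the fingertips, in m); z points along the fingers, y is the direction in which the jaws open and shut (so a half turn about z gives the same grasp; the last joint's range is limited). The gripper opens to 85 mm and grips with 20 to 120 N. Pads are 22 mm wide; open, the fingers measure 114 mm over their backs; the gripper's body (76 mm by 85 mm) begins 54 mm behind the grasp point. The pads swing forward as they close: fully open they stand 13 mm farther back than shut.
Start: joints at [1.009, 0.313, 0.046, 1.304, 0, 1.431], TCP at [0.235, 0.525, 0.214] pointing down, gripper open.
Joint ranges: [-2.76, 2.76], [-0.86, 1.69], [-1.03, 1.26], [-2.2, 2.34], [-1.47, 1.5], [-3.14, 3.14]. Speed limits (rad/s): [2.57, 2.57, 3.14, 3.14, 3.14, 3.14].

### API

Orientations are given as [roll, pitch, yaw] about the fixed x, y, z axes, in that order (R = Rz(yaw) Ry(pitch) Rx(roll)).
In Python, from rig import arm gives the robot as it stands.
- The arm moves only by the shell command python3 -m pendant 'ROWS' [FORCE]. ROWS is JSON, a list of rows, each a list of 7 numbers: the shift along the tool's x, y, z in units of 0.2 m (1.0 is 0.2 m), then the turn, a rotation vector about the tool's x, y, z in units of pi rad (1.0 is pi rad), then the closure in counts, from 0 (fully open) to 255 (shut). A call has 1 to 20 rows; each row is the pose to reach, as a shift and turn from the pose commanded when the call began, along the tool's axes at that moment, turning the shorter way round; what a row does not reach only later rows make up. A row lasts 1/12 s, in which the tool goes at most 41.7 mm and 7.16 degrees, less where a joint would pass 70% of its speed; a pose out of reach is approached as far as the arm can. A call with a number of a shift or a turn outside -1 to 1 is refused whole. A call with a gripper value outside its range is refused whole. The fingers move at their own pace and stop on an object; FORCE is the grip in N (left out, the last holds). Time passes only in rows, so rows that repeat a pose let the fingers close. It gives the time, the measured TCP pose, the force and the opening at its end, in the units of the state.
- arm.read_state(): the state, without advancing time (a new reading comes with each control period).
- arm.read_camera(name): name is "scene" or "top" or "wrist"; returns the picture (384x512x3 uint8, blue, green, red); there is no depth.
- arm.camera_model(name): a dict with "vertical_fov" (degrees; the focal length in pixels is half the picture's height over the tangent of half this angle, whatever the lens; pixels are square), "cx", "cy" (the principal point, pixels), "rvec" (rotation vector, rad) and "tvec" (3), from world to camera coordinates, as OpenCV has them. Camera axes: x right, y down, z forward; pixel columns grow to the right and rows downward; lengths in m; the calibration is good to about 2 mm. The wrist camera is an equidistant fisheye: a pixel r from the principal point sees the ray r / f radians off the axis. A picture is of the moment at which its call begins: read the wrist's pose just before it. camera_model takes no time and is no camera call; for the wrist camera it gives the pose at the moment of the call.
- arm.job_done(): hands the job in, once; it reports no verdict.
The state is a dict: "time_s": time; "qpos": joint angles; "joint_vel": joint speeds; "tau": joint torques, N m; "position": TCP position; "eef_rot": TCP orientation; "contact_force": force on the tool from outside, world axes, zero at the start; "moment": the same for the moment, N m; "grip_width": finger opening in m.
Only numpy, scipy, OpenCV 4.12 (cv2) and the standard library are available. Lean on these libraries where they do the work, as an engineer would, in place of code of your own. Each camera call takes 0.05 s, during which the arm holds its last target. There are 200 camera calls.

### The job

The small black sensor cassette has to come out of the grey calibration dock. Swing the steel keeper arm that lies over it all the way out, until it snaps past its ball detent and rests at its stop, then pinch the cassette's two side catches together and lift it straight up out of the dock. Finish while still holding the cassette upright and still by its pinched catches, a few centimetres clear above the dock; leave the keeper out and the other things on the bench where they are.

Things in the scene. Friction and masses are not known exactly. Their poses are not given: they have to be found in the camera images.
- dock: Grey box-shaped dock, 182 x 142 mm, aluminium top 50 mm above the bench, fixed at varying place and yaw. Origin: centre of its underside; x points from its front (small display panel, robot's side) to its back, y to its left, z up. The cassette's well is centred at x = -20 mm, y = 0; the keeper's pivot post at x = +60 mm, y = 0. A ball detent and a stop pin stand left of the pivot.
- keeper (a joint): Angle of the keeper, a steel arm turning level. 0: points to the dock's front, barring the cassette's way up; grows as it swings to the dock's left (clockwise from above): at angle a it points along (-cos a, sin a) in dock axes. Stop at 1.87. Turns easily, stays where left; from 1.5 to 1.7 a sprung ball resists (about 3 N at the knob), beyond 1.7 it holds the arm at the stop. Starts at 0 to 0.3.
- keeper_hinge (a point): Point on the keeper's upright turning axis, fixed on the dock, level with the knob's centre (112 mm above the bench). The arm is 14 mm wide, its underside 89 mm and its top 95 mm above the bench.
- keeper_knob (a point): Centre of the upright black knob on the free end of the keeper arm: a cylinder 16 mm across, 34 mm tall (95 to 129 mm above the bench), 110 mm from the turning axis. It turns with the arm; it can be pinched or pushed.
- cassette_grip (a point): Point midway between the cassette's two side catches, at mid-height of their finger pads: 54.5 mm above its underside, 64.5 mm above the bench while seated. z up, y from pad to pad (parallel to the dock's axes while seated). Each grey ribbed pad is 22 mm long in x and 23 mm tall, 53 to 76 mm above the bench; outer faces 52 mm apart at rest, 40 mm fully pinched.
- catch_left (a joint): How far the cassette's +y catch is pushed in towards its middle, m: 0 at rest, 0.006 fully in. At rest its barb hooks under the dock's top; it is free from about 0.005. Spring force 3 N at the start, 5 N fully in; springs back when let go.
- catch_right (a joint): The same for the -y catch: 0 at rest, 0.006 fully in.
- cassette: The loose black cassette, 44 mm long (x), 74 mm tall, 0.18 to 0.36 kg, standing 40 mm deep in the well with about 1 mm of play. The part above the dock is 38 mm wide (y) beside the pads, cap top 84 mm above the bench. Origin: centre of its underside, 10 mm above the bench while seated; z up.
- test_gauge: Bystander: round pressure gauge lying face up, 105 x 68 x 32 mm, behind the dock; origin at its underside. Leave alone.
- sample_box: Bystander: closed white box-shaped parts box, 70 x 63 x 48 mm, behind the dock; origin at its underside. Leave alone.
- adapter_1: Bystander: threaded pipe adapter standing on its hexagon, 22 x 25 x 27 mm, left of the dock; origin at its underside. Leave alone.
- blank_plug_1: Bystander: knurled blanking plug, 20 x 20 x 22 mm, left of the dock; origin at its underside. Leave alone.
Things that resemble listed ones, but are neither listed nor needed, are in the scene too. Of the things that look like the dock, the larger one is meant. There is more than one size of the cassette; the job needs the smaller.

How it is judged:
By the outcome, as a careful person would: the job done as asked, in the order asked, and still so for the second after the job is handed in, while the arm keeps its last pose, push and grip.
It also fails if it takes over 48 s, if anything falls off the work surface, if the arm or the gripper's body presses on something with over 40 N, if the wrist force passes 120 N, or if a joint passes its speed limit or range.

## Working session

There is one attempt and no reset: what is moved stays moved. The work goes in short steps, Python scripts to look and compute and a shell command to move; the robot and the scene stay as the last step left them, time stands still between calls to the robot, and variables do not carry over. Pictures are saved under pics/ and viewed, about 8 in all and at most 12, crops included, and the job is handed in when it is done.

```bash
mkdir -p pics; ls; python3 - <<'E'
from rig import arm
import cv2,numpy as np
a=arm.read_camera("scene");b=arm.read_camera("top")
cv2.imwrite("pics/scene.png",cv2.resize(a,(800,600)));cv2.imwrite("pics/top.png",cv2.resize(b,(800,600)))
np.save("top0.npy",b);np.save("scene0.npy",a)
for n in("scene","top","wrist"):print(n,arm.camera_model(n))
print(arm.read_state(),arm.nose_length)
E
```

```text
pics
scene {'vertical_fov': 51.82436278531638, 'cx': 255.23376352963453, 'cy': 188.1718131897877, 'rvec': array([ 1.1460253 , -1.97380717,  1.20435811]), 'tvec': array([0.26277879, 0.3235358 , 0.39247941])}
top {'vertical_fov': 47.54456852094184, 'cx': 254.59028070405847, 'cy': 194.98323235957656, 'rvec': array([ 2.15318895, -2.12000271,  0.21619684]), 'tvec': array([-0.07113768,  0.58249874,  0.87130593])}
wrist {'vertical_fov': 65.70646984690485, 'cx': 249.08720874428536, 'cy': 190.29186833397387, 'rvec': array([-2.39297964, -1.55033127, -0.25671398]), 'tvec': array([-0.57558938, -0.04188481,  0.38080651])}
{'time_s': 0.1, 'qpos': array([ 1.00939126e+00,  3.13919395e-01,  4.51114421e-02,  1.30356039e+00,
       -1.00522562e-05,  1.43119395e+00]), 'joint_vel': array([-0.00096787,  0.00021991,  0.00160411, -0.00107729, -0.00192891,
        0.00071637]), 'tau': array([ 2.74660189e-03, -4.81724346e+01,  2.99245155e+01,  1.27028799e-02,
       -6.74884404e-05, -1.62009098e-05]), 'position': array([0.23517631, 0.52420724, 0.2133091 ]), 'eef_rot': array([-3.14003453e+00, -2.08790614e-04,  2.71978981e+00]), 'contact_force': array([-0.76073921,  0.77499457, -0.27627429]), 'moment': array([-0.04893373,  0.01296934, -0.04362475]), 'grip_width': 0.0853768227479904} 0.019
```

View pics/scene.png

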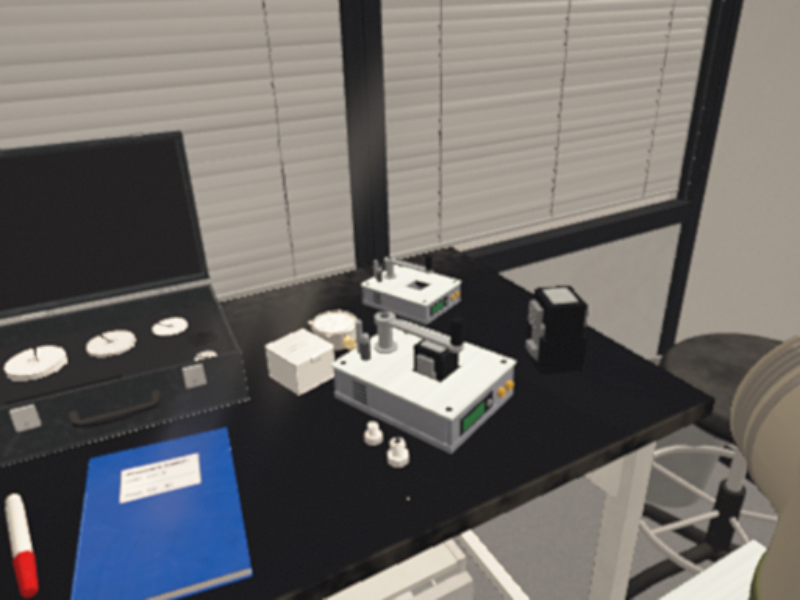

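View pics/top.png

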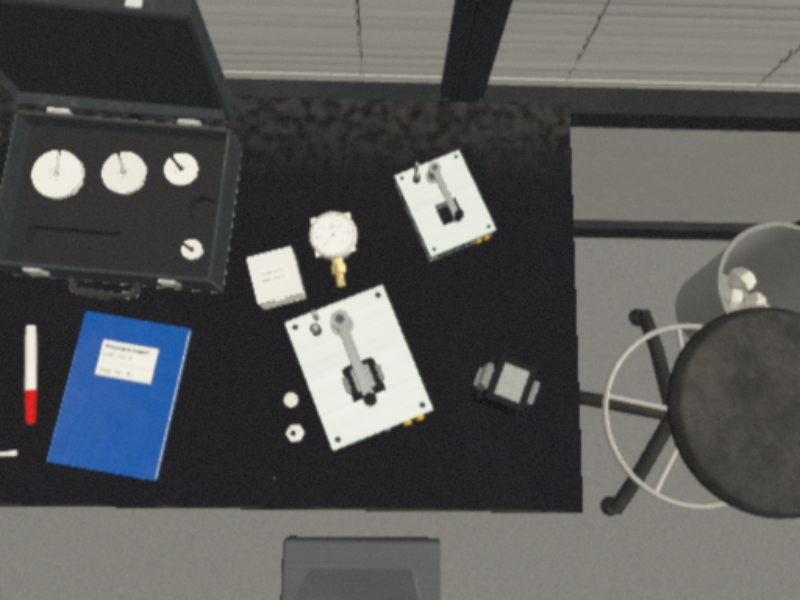

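The pictures show the larger dock mid-table. In the 800 px top view its corners are about (287,322), (382,287), (432,410) and (336,448), with the pivot at (341,320) and the knob at (370,398). The bystanders are behind it and to its left.

```bash
cat >h.py <<'E'
from rig import arm
import cv2,numpy as np
from scipy.spatial.transform import Rotation as Ro
def cam(n):
    m=arm.camera_model(n);return m,192/np.tan(np.radians(m['vertical_fov']/2)),cv2.Rodrigues(m['rvec'])[0]
def unproj(c,uv,z):
    m,f,R=c if not isinstance(c,str) else cam(c); fish=c=='wrist' 
    d=(np.array(uv,float)-[m['cx'],m['cy']])/f
    if fish:
        r=np.linalg.norm(d); v=np.r_[d/max(r,1e-9)*np.sin(r),np.cos(r)]
    else: v=np.r_[d,1]
    o=-R.T@m['tvec'];w=R.T@v
    return o+w*(z-o[2])/w[2]
def proj(n,P):
    m,f,R=cam(n);p=R@np.array(P)+m['tvec']
    if n=='wrist':
        r=np.hypot(p[0],p[1]);t=np.arctan2(r,p[2]);return np.array([m['cx'],m['cy']])+f*t*p[:2]/max(r,1e-9)
    return np.array([m['cx'],m['cy']])+f*p[:2]/p[2]
E
python3 - <<'E'
from h import *
b=np.load("top0.npy")
g=(b.min(2)>130).astype(np.uint8)
g=cv2.morphologyEx(g,cv2.MORPH_CLOSE,np.ones((3,3)))
n,l,s,c=cv2.connectedComponentsWithStats(g)
k=l[int(432*.64),int(370*.64)];print(s[k])
cnt=max(cv2.findContours((l==k).astype(np.uint8),0,2)[0],key=cv2.contourArea).reshape(-1,2)
P=np.array([unproj("top",q,.05)[:2] for q in cnt],np.float32)
r=cv2.minAreaRect(P);print(r,cv2.boxPoints(r))
s8=.64
for nm,uv,z in(("pivot",(342,320),.1),("knob",(370,398),.129),("arm mid",(354,352),.095)):print(nm,unproj("top",np.array(uv)*s8,z))
for nm,uv in (("gauge",(333,235)),("box",(276,277)),("adapt",(295,433)),("plug",(291,400))):print(nm,unproj("top",np.array(uv)*s8,.025))
E
```

```text
[ 182  182   95  106 5662]
((0.500881552696228, -0.009477660059928894), (0.18402065336704254, 0.14329461753368378), 22.663951873779297) [[ 0.38836867  0.02118316]
 [ 0.44358376 -0.11104634]
 [ 0.61339444 -0.04013848]
 [ 0.5581794   0.09209102]]
pivot [0.55381226 0.01005394 0.1       ]
knob [ 0.45403165 -0.02836056  0.129     ]
arm mid [ 0.51349184 -0.00610327  0.095     ]
gauge [0.68788094 0.0309496  0.025     ]
box [0.62519553 0.10898333 0.025     ]
adapt [0.41029546 0.07367224 0.025     ]
plug [0.45432509 0.08088078 0.025     ]
```

```bash
cat >>h.py <<'E'
C=np.array([.5009,-.0095]);yaw=np.radians(22.66)
X=np.array([np.cos(yaw),np.sin(yaw)]);Y=np.array([-X[1],X[0]])
def rows(targets,P0=None,R0=None):
    s=arm.read_state()
    if P0 is None:P0=s['position'];R0=Ro.from_euler('xyz',s['eef_rot'])
    for p,ty in targets:   # ty: world heading of tool y, deg
        R=Ro.from_euler('xyz',[np.pi,0,np.radians(ty+90)])
        d=R0.inv().apply(np.array(p)-P0)/.2; w=(R0.inv()*R).as_rotvec()/np.pi
        print(np.round(np.r_[d,w],3).tolist())
E
python3 - <<'E'
from h import *
k=C+.06*X-.11*X
rows([([*k,.2],112.66)])
E
```

```text
[-2.134, -2.073, 0.069, -0.0, -0.0, -0.26]
```

```bash
r='[-0.711,-0.691,0.023,0,0,0,0]'; python3 -m pendant '[[-0.711,-0.691,0.023,0,0,0,0],[-0.711,-0.691,0.023,0,0,0,0],[-0.711,-0.691,0.023,0,0,0,0],[-0.711,-0.691,0.023,0,0,0,0],[-0.711,-0.691,0.023,0,0,0,0]]' 30 && python3 -m pendant '[[-0.711,-0.691,0.023,0,0,0,0],[-0.711,-0.691,0.023,0,0,0,0],[-0.711,-0.691,0.023,0,0,0,0],[-0.711,-0.691,0.023,0,0,0,0],[-0.711,-0.691,0.023,0,0,0,0]]' && python3 -m pendant '[[-0.711,-0.691,0.023,0,0,-0.26,0],[-0.711,-0.691,0.023,0,0,-0.26,0],[-0.711,-0.691,0.023,0,0,-0.26,0],[-0.711,-0.691,0.023,0,0,-0.26,0],[-0.711,-0.691,0.023,0,0,-0.26,0],[-0.711,-0.691,0.023,0,0,-0.26,0],[-0.711,-0.691,0.023,0,0,-0.26,0],[-0.711,-0.691,0.023,0,0,-0.26,0],[-0.711,-0.691,0.023,0,0,-0.26,0]]'
python3 - <<'E'
from h import *
w=arm.read_camera("wrist")
k=C-.05*X
for n,P in(("knobtop",[*k,.129]),("pivot",[*(C+.06*X),.1]),("well",[*(C-.02*X),.084])):
    q=proj("wrist",P);print(n,q);cv2.circle(w,tuple(int(v) for v in q),3,(0,0,255),1)
for sx in(-1,1):
  for sy in(-1,1):
    q=proj("wrist",[*(C+sx*.091*X+sy*.071*Y),.05]);print(q);cv2.circle(w,tuple(int(v) for v in q),4,(255,0,0),1)
cv2.imwrite("pics/w1.png",cv2.resize(w,(800,600)))
E
```

```text
time_s: 0.52
position: [0.3085, 0.3377, 0.209]
eef_rot: [-3.14, -0.0, 2.719]
contact_force: [-0.4, 0.3, -0.3]
grip_width: 0.0857
time_s: 0.93
position: [0.382, 0.1534, 0.2047]
eef_rot: [-3.141, 0.0, 2.719]
contact_force: [-0.5, -0.1, -0.6]
grip_width: 0.0854
time_s: 1.68
position: [0.4546, -0.0289, 0.1998]
eef_rot: [3.141, -0.001, -2.747]
contact_force: [-0.4, 0.6, -0.8]
grip_width: 0.0852
knobtop [247.00124134 195.09632715]
pivot [247.65923306 282.4290827 ]
well [247.39076555 208.00881355]
[180.45026512 133.46896741]
[314.31454563 133.09791732]
[192.48527182 277.57958829]
[303.38919657 277.43726976]
```

View pics/w1.png

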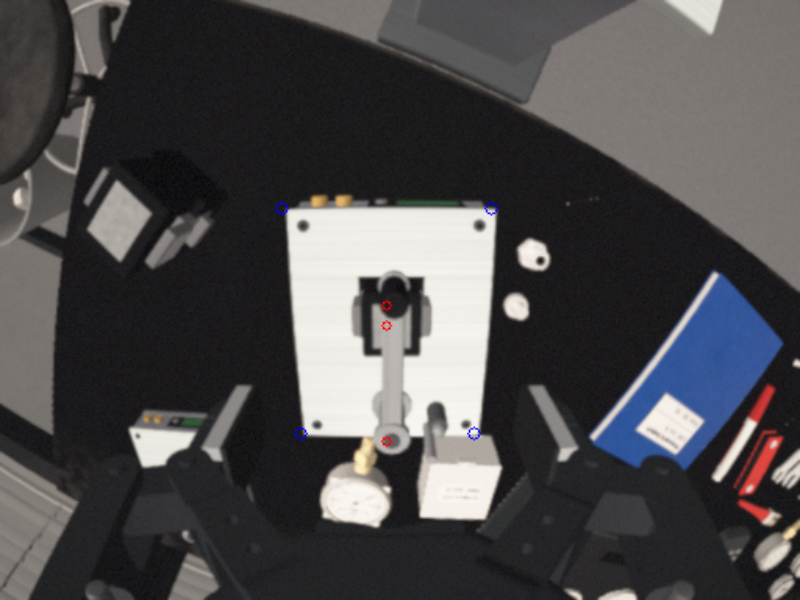

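The wrist view shows the dock's corners and the knob about 6 px to the right of prediction (knob at (393,297)). That puts the dock about 2.5 mm further along its +y. The keeper angle is about 0. I'll correct for this and pinch the knob.

```bash
sed -i 's/^C=.*;yaw/C=np.array([.4999,-.0072]);yaw/' h.py; python3 - <<'E'
from h import *
k=C-.05*X
rows([([*k,.118],112.66)])
p=C+.06*X
R0=Ro.from_euler('xyz',[np.pi,0,np.radians(202.66)])
rows([([*(p+.11*(-np.cos(a)*X+np.sin(a)*Y)),.118],112.66-np.degrees(a)) for a in np.linspace(0,1.83,19)[1:]],np.array([*k,.118]),R0)
E
```

```text
[-0.001, 0.011, 0.409, 0.0, -0.0, -0.001]
[-0.003, 0.056, 0.0, 0.0, -0.0, 0.032]
[-0.011, 0.111, 0.0, 0.0, -0.0, 0.065]
[-0.025, 0.165, 0.0, 0.0, -0.0, 0.097]
[-0.045, 0.218, 0.0, 0.0, -0.0, 0.129]
[-0.07, 0.268, 0.0, 0.0, -0.0, 0.162]
[-0.099, 0.315, 0.0, 0.0, -0.0, 0.194]
[-0.133, 0.359, 0.0, -0.0, -0.0, 0.227]
[-0.172, 0.4, 0.0, 0.0, -0.0, 0.259]
[-0.215, 0.436, 0.0, -0.0, -0.0, 0.291]
[-0.261, 0.468, 0.0, 0.0, -0.0, 0.324]
[-0.31, 0.495, 0.0, 0.0, -0.0, 0.356]
[-0.361, 0.517, 0.0, 0.0, -0.0, 0.388]
[-0.414, 0.533, 0.0, 0.0, -0.0, 0.421]
[-0.469, 0.544, 0.0, 0.0, -0.0, 0.453]
[-0.525, 0.549, 0.0, 0.0, -0.0, 0.485]
[-0.581, 0.549, 0.0, 0.0, -0.0, 0.518]
[-0.636, 0.543, 0.0, 0.0, -0.0, 0.55]
[-0.691, 0.532, 0.0, 0.0, -0.0, 0.583]
```

```bash
python3 -m pendant '[[0,0.011,0.2,0,0,0,0],[0,0.011,0.409,0,0,0,0],[0,0.011,0.409,0,0,0,0],[0,0.011,0.409,0,0,0,0],[0,0.011,0.409,0,0,0,255],[0,0.011,0.409,0,0,0,255],[0,0.011,0.409,0,0,0,255],[0,0.011,0.409,0,0,0,255],[0,0.011,0.409,0,0,0,255],[0,0.011,0.409,0,0,0,255],[0,0.011,0.409,0,0,0,255],[0,0.011,0.409,0,0,0,255],[0,0.011,0.409,0,0,0,255],[0,0.011,0.409,0,0,0,255]]' 20
```

```text
time_s: 2.9
position: [0.454, -0.0262, 0.1184]
eef_rot: [3.141, -0.0, -2.747]
contact_force: [-0.1, 0.0, 0.1]
grip_width: 0.0001
```

The fingers shut fully without catching the knob, so I need a look.

```bash
python3 - <<'E'
from h import *
w=arm.read_camera("wrist");s=arm.read_camera("scene")
np.save("s1.npy",s)
w=cv2.resize(w[100:350,130:380],(500,500),interpolation=cv2.INTER_CUBIC)
c=cv2.resize(s[140:300,180:340],(500,500),interpolation=cv2.INTER_CUBIC)[:,:300*500//500]
c=cv2.resize(s[150:300,190:340],(300,300))
o=np.zeros((500,800,3),np.uint8);o[:,:500]=w;o[:300,500:]=c
cv2.imwrite("pics/w2.png",o)
E
```

```text
(no output)
```

View pics/w2.png

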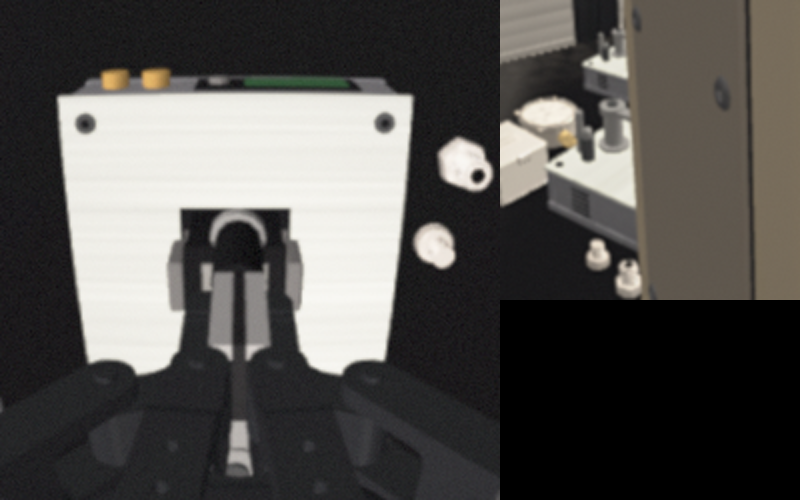

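```bash
python3 - <<'E'
from h import *
m,f,R=cam("wrist");print("cam pos",-R.T@m['tvec'],"axis",R[2])
s=arm.read_state();t=s['position'];print(t,s['grip_width'])
cr=lambda q:np.round((q-[130,100])*2)
print("TCP",cr(proj("wrist",t)),"tip",cr(proj("wrist",t+[0,0,-.019])))
for d in(0,.01,.02,.03):
  k=C+.06*X-(.11+d)*X
  print(d,"knob top",cr(proj("wrist",[*k,.129])),"bot",cr(proj("wrist",[*k,.095])))
for sx in(-.091,.091):print("front/back edge",cr(proj("wrist",[*(C+sx*X),.05])))
print("pads",[cr(proj("wrist",[*(C+(-.02+e)*X+.026*Y),.076])) for e in(-.011,.011)])
print("well fr", cr(proj("wrist",[*(C+(-.042)*X),.05])))
E
```

```text
cam pos [ 0.37668482 -0.05707638  0.27768081] axis [ 0.30009132  0.12557047 -0.94560946]
[ 0.45401234 -0.02623505  0.11843081] 0.00012974015080007895
TCP [234. 270.] tip [234. 243.]
0 knob top [233. 286.] bot [234. 237.]
0.01 knob top [233. 255.] bot [234. 209.]
0.02 knob top [233. 222.] bot [234. 181.]
0.03 knob top [233. 187.] bot [233. 151.]
front/back edge [234.  92.]
front/back edge [235. 446.]
pads [array([303., 261.]), array([300., 311.])]
well fr [235. 209.]
```

```bash
python3 - <<'E'
from h import *
for n in("scene","top"):
  for d in(0,.02):
    k=C+(-.05-d)*X
    print(n,d,[np.round(proj(n,[*k,z])/.64) for z in(.129,.095)],"piv",np.round(proj(n,[*(C+.06*X),.095])/.64),"well",np.round(proj(n,[*(C-.02*X),.084])/.64))
a=np.load("scene0.npy");b=np.load("top0.npy")
o=np.zeros((500,800,3),np.uint8)
o[:,:400]=cv2.resize(a[190:290,240:320],(400,500),interpolation=cv2.INTER_CUBIC)
o[:,400:]=cv2.resize(b[190:290,190:270],(400,500),interpolation=cv2.INTER_CUBIC)
for i,(n,u,v) in enumerate((("scene",240,190),("top",190,190))):
  for d,col in((0,(0,0,255)),(.02,(0,255,0))):
    for z in(.129,.095):
      q=(proj(n,[*(C+(-.05-d)*X),z])-[u,v])*5;cv2.circle(o,(int(q[0])+400*i,int(q[1])),4,col,1)
cv2.imwrite("pics/tri.png",o)
E
```

```text
scene 0 [array([455., 320.]), array([454., 346.])] piv [382. 319.] well [433. 346.]
scene 0.02 [array([470., 325.]), array([469., 351.])] piv [382. 319.] well [433. 346.]
top 0 [array([368., 398.]), array([369., 399.])] piv [338. 319.] well [361. 378.]
top 0.02 [array([374., 414.]), array([375., 414.])] piv [338. 319.] well [361. 378.]
```

View pics/tri.png

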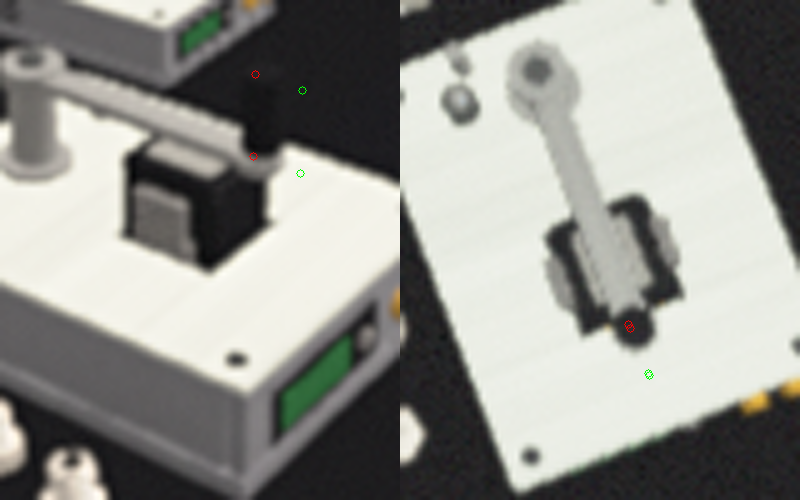

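```bash
python3 - <<'E'
from h import *
w=arm.read_camera("wrist");np.save("w2.npy",w)
o=cv2.resize(w[185:335,170:330],(640,600),interpolation=cv2.INTER_LANCZOS4)
o=cv2.convertScaleAbs(255*(o/255.)**.5)
cv2.imwrite("pics/w3.png",o);print(arm.read_state()['grip_width'])
E
```

```text
-0.00040457245650647424
```

View pics/w3.png

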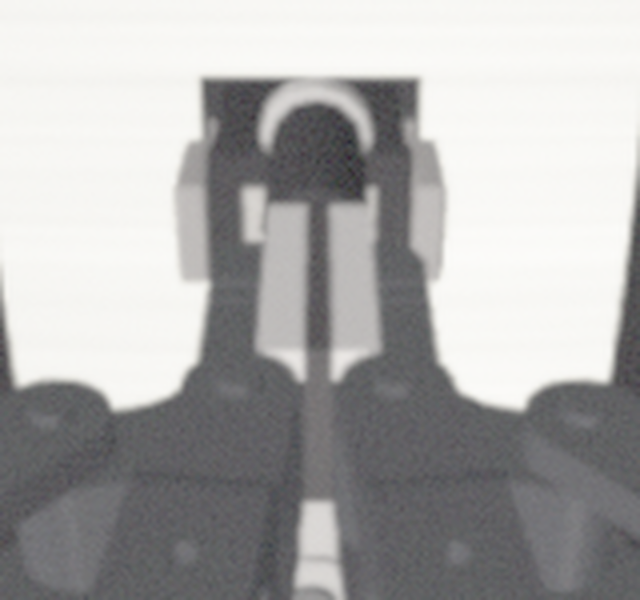

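The plates' straight lower edge at row 200 hides the upper half of the knob. That suggests the shut fingertips are higher than I assumed, above the knob. Opening and going 20 mm lower is safe either way, so I'll open, lower and close again.

```bash
python3 -m pendant '[[0,0,0,0,0,0,0],[0,0,0,0,0,0,0],[0,0,0,0,0,0,0],[0,0,0,0,0,0,0],[0,0,0,0,0,0,0],[0,0,0,0,0,0,0],[0,0,0,0,0,0,0],[0,0,0,0,0,0,0],[0,0,0.05,0,0,0,0],[0,0,0.1,0,0,0,0],[0,0,0.1,0,0,0,0]]' 20 && python3 -m pendant '[[0,0,0,0,0,0,255],[0,0,0,0,0,0,255],[0,0,0,0,0,0,255],[0,0,0,0,0,0,255],[0,0,0,0,0,0,255],[0,0,0,0,0,0,255],[0,0,0,0,0,0,255],[0,0,0,0,0,0,255],[0,0,0,0,0,0,255],[0,0,0,0,0,0,255]]'
```

```text
time_s: 3.97
position: [0.4529, -0.026, 0.097]
eef_rot: [3.14, -0.002, -2.747]
contact_force: [-1.7, 0.5, -1.0]
grip_width: 0.0851
time_s: 4.8
position: [0.4543, -0.0263, 0.0988]
eef_rot: [-3.141, 0.001, -2.747]
contact_force: [-0.5, 0.3, 4.1]
grip_width: 0.0147
```

```bash
python3 - <<'E'
from h import *
w=arm.read_camera("wrist");np.save("w4.npy",w)
o=cv2.resize(w[170:320,170:330],(640,600),interpolation=cv2.INTER_LANCZOS4)
o=cv2.convertScaleAbs(255*(o/255.)**.5)
s=arm.read_state();t=s['position']
for n,d in(("tip front",-.011),("tip back",.011)):
  for z in(-.019,.025):print(n,z,(proj("wrist",[*(t[:2]+d*X),t[2]+z])-170)*4)
print(s['contact_force'],s['grip_width'])
cv2.imwrite("pics/w4.png",o)
E
```

```text
tip front -0.019 [308.02164326 144.99928165]
tip front 0.025 [305.73045524 274.34429425]
tip back -0.019 [308.38729091 265.42927264]
tip back 0.025 [306.40493241 415.05887849]
[-0.60533394 -0.05883058  4.62414532] 0.014688706371581137
```

View pics/w4.png

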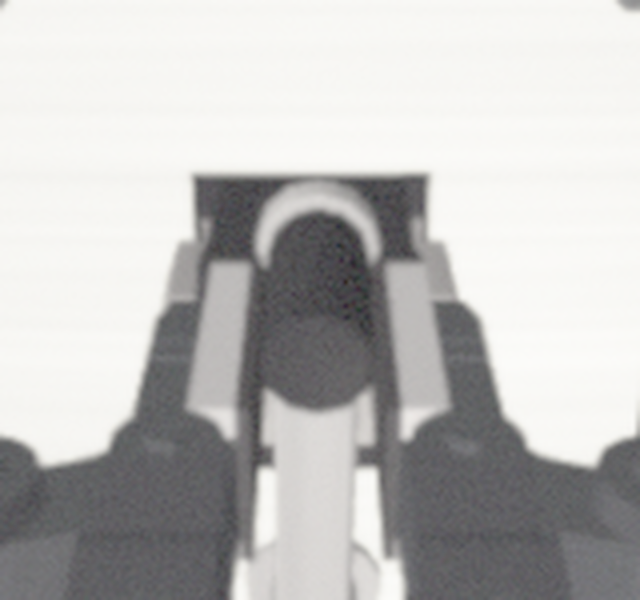

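The knob (centre about (318,360)) now sits between the pads. The true fingertips are about 40 mm further back than the stated TCP geometry implies, at TCP z + 21 mm. I'll allow for that from here on. Next, the swing.

```bash
python3 -m pendant '[[-0.003,0.056,0,0,0,0.032,255],[-0.011,0.111,0,0,0,0.065,255],[-0.025,0.165,0,0,0,0.097,255],[-0.045,0.218,0,0,0,0.129,255],[-0.07,0.268,0,0,0,0.162,255],[-0.099,0.315,0,0,0,0.194,255],[-0.133,0.359,0,0,0,0.227,255],[-0.172,0.4,0,0,0,0.259,255],[-0.215,0.436,0,0,0,0.291,255],[-0.261,0.468,0,0,0,0.324,255]]' && python3 - <<'E'
from h import *
s=arm.read_state();print(s['contact_force'],s['grip_width'],s['position'])
p=C+.06*X;v=s['position'][:2]-p;print(np.hypot(*v),np.arctan2(v@Y,-v@X))
a0=1.83*10/18
P=lambda a:np.array([*(p+.11*(-np.cos(a)*X+np.sin(a)*Y)),.098])
R0=Ro.from_euler('xyz',[np.pi,0,np.radians(202.66)-a0])
rows([(P(a),112.66-np.degrees(a)) for a in np.linspace(a0,1.83,9)[1:]],P(a0),R0)
E
```

```text
time_s: 5.68
position: [0.468, 0.0801, 0.0989]
eef_rot: [3.141, 0.003, 2.513]
contact_force: [5.3, -4.2, 0.1]
grip_width: 0.0145
[ 5.32842588 -4.22854527  0.09369379] 0.0145239230284 [0.46802087 0.08008858 0.09890619]
0.1083064864129031 1.0296648980831642
[-0.003, 0.056, 0.0, -0.0, -0.0, 0.032]
[-0.011, 0.111, 0.0, 0.0, -0.0, 0.065]
[-0.025, 0.165, 0.0, -0.0, -0.0, 0.097]
[-0.045, 0.218, 0.0, -0.0, -0.0, 0.129]
[-0.07, 0.268, 0.0, 0.0, -0.0, 0.162]
[-0.099, 0.315, 0.0, -0.0, -0.0, 0.194]
[-0.133, 0.359, 0.0, 0.0, -0.0, 0.227]
[-0.172, 0.4, 0.0, -0.0, -0.0, 0.259]
```

```bash
python3 -m pendant '[[-0.003,0.056,0,0,0,0.032,255],[-0.011,0.111,0,0,0,0.065,255],[-0.025,0.165,0,0,0,0.097,255],[-0.045,0.218,0,0,0,0.129,255],[-0.07,0.268,0,0,0,0.162,255],[-0.099,0.315,0,0,0,0.194,255],[-0.133,0.359,0,0,0,0.227,255],[-0.172,0.4,0,0,0,0.259,255],[-0.172,0.4,0,0,0,0.259,255],[-0.172,0.4,0,0,0,0.259,255]]' && python3 - <<'E'
from h import *
s=arm.read_state();print(s['contact_force'],s['grip_width'],s['position'])
p=C+.06*X;v=s['position'][:2]-p;print(np.hypot(*v),np.arctan2(v@Y,-v@X))
E
```

```text
time_s: 6.52
position: [0.5431, 0.1234, 0.0989]
eef_rot: [3.139, 0.004, 1.703]
contact_force: [2.8, -5.4, 2.8]
grip_width: 0.0147
[ 2.77117924 -5.39205306  2.81819964] 0.014698080430115886 [0.54313144 0.12343857 0.09890707]
0.10820568891771282 1.853885395460239
```

```bash
python3 -m pendant '[[0,0.02,0,0,0,0,255],[0,0.02,0,0,0,0,255],[0,0.02,0,0,0,0,255],[0,0.02,0,0,0,0,255]]' && python3 -m pendant '[[0,0,0,0,0,0,0],[0,0,0,0,0,0,0],[0,0,0,0,0,0,0],[0,0,0,0,0,0,0],[0,0,0,0,0,0,0],[0,0,0,0,0,0,0],[0,0,0,0,0,0,0],[0,0,-0.15,0,0,0,0],[0,0,-0.35,0,0,0,0],[0,0,-0.35,0,0,0,0],[0,0,-0.35,0,0,0,0]]' && python3 - <<'E'
from h import *
rows([([*(C-.02*X),.16],112.66)])
E
```

```text
time_s: 6.85
position: [0.5452, 0.1238, 0.0988]
eef_rot: [3.142, 0.004, 1.704]
contact_force: [0.4, -6.0, 5.4]
grip_width: 0.0146
time_s: 7.77
position: [0.5469, 0.126, 0.1713]
eef_rot: [3.136, 0.0, 1.705]
contact_force: [-0.5, -0.3, -1.1]
grip_width: 0.0855
[-0.654, -0.419, 0.054, 0.001, 0.002, -0.583]
```

```bash
python3 -m pendant '[[-0.1,-0.06,0,0,0,-0.039,0],[-0.2,-0.12,0,0,0,-0.078,0],[-0.3,-0.19,0,0,0,-0.117,0],[-0.4,-0.26,0,0,0,-0.156,0],[-0.654,-0.419,0.05,0,0,-0.583,0],[-0.654,-0.419,0.05,0,0,-0.583,0],[-0.654,-0.419,0.05,0,0,-0.583,0],[-0.654,-0.419,0.05,0,0,-0.583,0],[-0.654,-0.419,0.05,0,0,-0.583,0],[-0.654,-0.419,0.05,0,0,-0.583,0],[-0.654,-0.419,0.05,0,0,-0.583,0],[-0.654,-0.419,0.05,0,0,-0.583,0],[-0.654,-0.419,0.05,0,0,-0.583,0],[-0.654,-0.419,0.05,0,0,-0.583,0],[-0.654,-0.419,0.05,0,0,-0.583,0],[-0.654,-0.419,0.05,0,0,-0.583,0],[-0.654,-0.419,0.05,0,0,-0.583,0],[-0.654,-0.419,0.05,0,0,-0.583,0]]'; python3 - <<'E'
from h import *
s=arm.read_state();t=s['position']
w=arm.read_camera("wrist");np.save("w5.npy",w)
o=cv2.resize(w,(800,600),interpolation=cv2.INTER_CUBIC)
S=1.5625
for n,P in(("well cap",[*(C-.02*X),.084]),("padL",[*(C-.02*X+.026*Y),.0645]),("padR",[*(C-.02*X-.026*Y),.0645]),("knob",[*(C+.06*X+.11*(-np.cos(1.87)*X+np.sin(1.87)*Y)),.129]),("pivot",[*(C+.06*X),.12])):
  q=proj("wrist",P)*S;print(n,q);cv2.circle(o,tuple(int(v) for v in q),3,(0,0,255),1)
for sx in(-1,1):
  for sy in(-1,1):
    q=proj("wrist",[*(C+sx*.091*X+sy*.071*Y),.05])*S;print(q);cv2.circle(o,tuple(int(v) for v in q),4,(255,0,0),1)
cv2.imwrite("pics/w5.png",o);print(t,s['contact_force'],s['time_s'])
E
```

```text
time_s: 9.27
position: [0.4788, -0.0151, 0.1579]
eef_rot: [3.141, -0.001, -2.749]
contact_force: [0.0, -0.0, 0.1]
grip_width: 0.0857
well cap [385.0933178  306.79410482]
padL [430.49653292 295.02120565]
padR [340.2879045  295.22497096]
knob [563.34589973 509.5980411 ]
pivot [385.5052996  467.80995033]
[263.37458058 172.18633971]
[507.22889361 171.28612742]
[287.10275787 436.04584997]
[485.94131417 435.86396306]
[ 0.47884053 -0.01506707  0.15790578] [ 0.04324767 -0.01250332  0.06495913] 9.2667
```

View pics/w5.png

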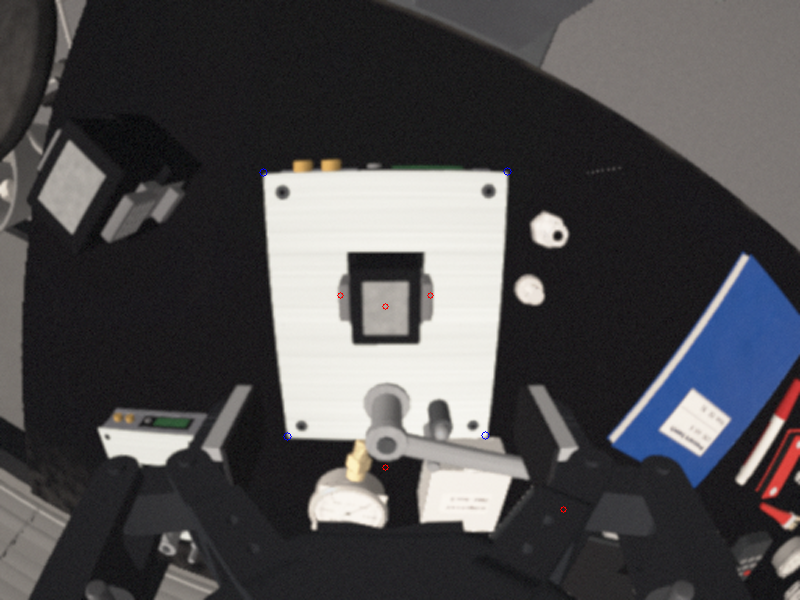

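The keeper is out, past the stop side at lower right, and the well is clear. The cassette cap is centred at (385,308) and the jaw midline is about 391, so I'll shift -2.3 mm in tool y. Next I'll descend and partly close, then check.

```bash
python3 -m pendant '[[-0.012,-0.011,0.2,0,0,0,75],[-0.012,-0.011,0.4,0,0,0,75],[-0.012,-0.011,0.5,0,0,0,75],[-0.012,-0.011,0.59,0,0,0,75],[-0.012,-0.011,0.59,0,0,0,75],[-0.012,-0.011,0.59,0,0,0,75]]'; python3 - <<'E'
from h import *
from types import SimpleNamespace
s=arm.read_state();t=s['position'];print(t,s['contact_force'],s['grip_width'])
w=arm.read_camera("wrist");np.save("w6.npy",w)
o=cv2.resize(w[130:340,110:390],(800,600),interpolation=cv2.INTER_CUBIC)
f=lambda P:tuple(int(v) for v in (proj("wrist",P)-[110,130])*800/280)
W=C-.02*X-.0015*Y
for sy in(-1,1):
  for z in(.053,.076):
    for e in(-.011,.011):cv2.circle(o,f([*(W+e*X+sy*.026*Y),z]),3,(0,0,255),1)
  for z in(.021,.031,.041):q=f([*(t[:2]-.011*X+sy*s['grip_width']/2*Y),t[2]+z]);cv2.circle(o,q,3,(0,200,0),1);print(z,q)
for r in (.05,.08,.11):
  for a in(1.7,1.87):
    q=f([*(C+.06*X-.0015*Y+r*(-np.cos(a)*X+np.sin(a)*Y)),.095]);print(r,a,q)
    cv2.circle(o,q,2,(255,0,0) if a>1.8 else(0,200,255),-1)
o=cv2.convertScaleAbs(255*(o/255.)**.6)
cv2.imwrite("pics/w6.png",o)
E
```

```text
time_s: 9.82
position: [0.4814, -0.0161, 0.0399]
eef_rot: [3.14, -0.002, -2.748]
contact_force: [0.0, -0.0, -0.0]
grip_width: 0.0605
[ 0.48135771 -0.01605445  0.03986456] [ 0.0095044  -0.02968613 -0.03060806] 0.060505680361386815
0.021 (231, 290)
0.031 (221, 316)
0.041 (210, 344)
0.021 (556, 290)
0.031 (566, 316)
0.041 (576, 344)
0.05 1.7 (616, 740)
0.05 1.87 (602, 759)
0.08 1.7 (736, 731)
0.08 1.87 (711, 762)
0.11 1.7 (841, 718)
0.11 1.87 (804, 760)
```

View pics/w6.png

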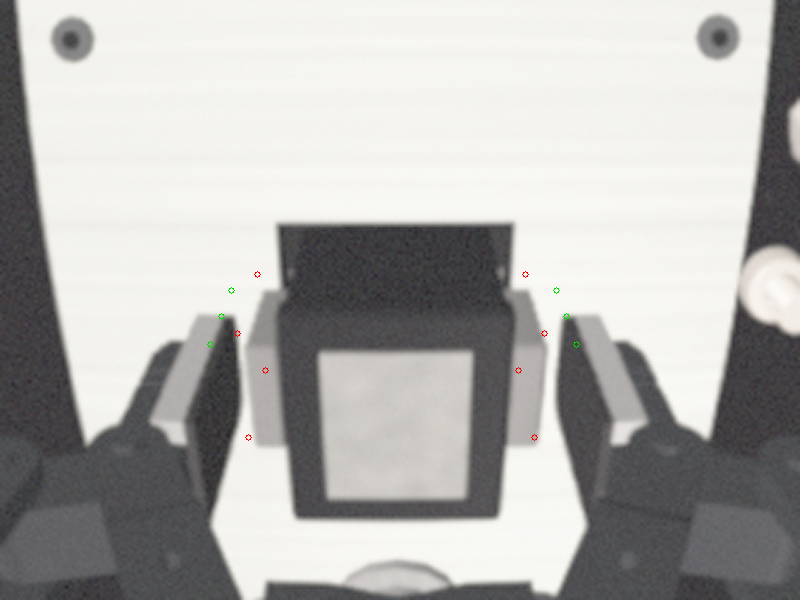

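The fingers straddle the pads. The jaw mid is 399.5 against the cassette's 396, so about 0.6 mm, and the pads sit about 3 mm further +x. Fingertips are at about 70 mm. I'll correct, go 9 mm lower and pinch.

```bash
python3 -m pendant '[[-0.015,-0.003,0,0,0,0,75],[-0.015,-0.003,0.025,0,0,0,75],[-0.015,-0.003,0.045,0,0,0,75],[-0.015,-0.003,0.045,0,0,0,75],[-0.015,-0.003,0.045,0,0,0,255],[-0.015,-0.003,0.045,0,0,0,255],[-0.015,-0.003,0.045,0,0,0,255],[-0.015,-0.003,0.045,0,0,0,255],[-0.015,-0.003,0.045,0,0,0,255],[-0.015,-0.003,0.045,0,0,0,255],[-0.015,-0.003,0.045,0,0,0,255],[-0.015,-0.003,0.045,0,0,0,255]]' 35
```

```text
time_s: 10.87
position: [0.4858, -0.0154, 0.0323]
eef_rot: [3.142, 0.001, -2.746]
contact_force: [-0.8, 1.9, 5.1]
grip_width: 0.0375
```

```bash
python3 - <<'E'
from h import *
a=arm.read_camera("scene");b=arm.read_camera("top")
o=np.zeros((500,800,3),np.uint8)
o[:,:400]=cv2.resize(a[170:290,210:306],(400,500),interpolation=cv2.INTER_CUBIC)
o[:,400:]=cv2.resize(b[160:285,175:275],(400,500),interpolation=cv2.INTER_CUBIC)
for i,(n,u,v,k) in enumerate((("scene",210,170,400/96),("top",175,160,4))):
  for an,col in((1.7,(0,200,255)),(1.87,(0,0,255))):
    for r in(.06,.11):
      q=(proj(n,[*(C-.0015*Y+.06*X+r*(-np.cos(an)*X+np.sin(an)*Y)),.097 if r<.1 else .129])-[u,v])*k;cv2.circle(o,(int(q[0])+400*i,int(q[1])),3,col,1)
cv2.imwrite("pics/k.png",o)
E
```

```text
(no output)
```

View pics/k.png

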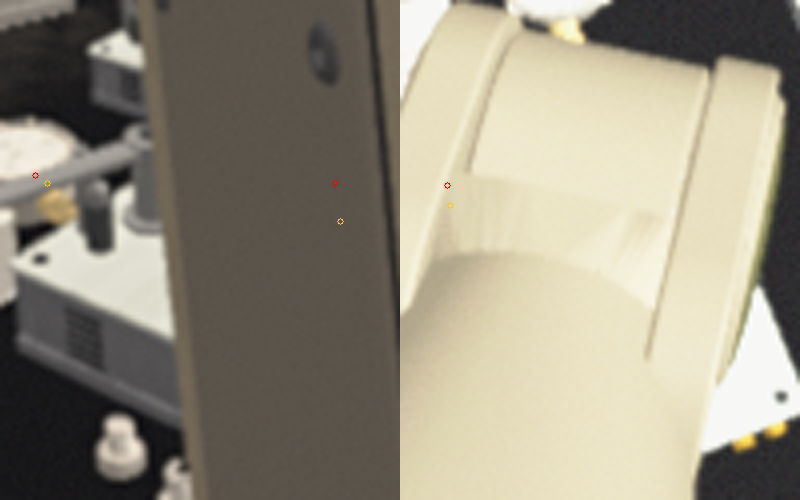

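The keeper lies close to the 1.87 line and the stop pin is visible. The last TCP push also gave a = 1.87. Now the lift.

```bash
python3 -m pendant '[[0,0,-0.015,0,0,0,255],[0,0,-0.03,0,0,0,255],[0,0,-0.05,0,0,0,255]]' && python3 -m pendant '[[0,0,-0.03,0,0,0,255],[0,0,-0.07,0,0,0,255],[0,0,-0.11,0,0,0,255],[0,0,-0.15,0,0,0,255],[0,0,-0.19,0,0,0,255],[0,0,-0.23,0,0,0,255],[0,0,-0.27,0,0,0,255],[0,0,-0.31,0,0,0,255],[0,0,-0.34,0,0,0,255],[0,0,-0.36,0,0,0,255],[0,0,-0.36,0,0,0,255],[0,0,-0.36,0,0,0,255],[0,0,-0.36,0,0,0,255],[0,0,-0.36,0,0,0,255]]'; python3 - <<'E'
from h import *
s=arm.read_state();t=s['position'];print(t,s['contact_force'],s['moment'],s['grip_width'])
w=arm.read_camera("wrist");o=cv2.resize(w,(800,600),interpolation=cv2.INTER_CUBIC)
for an,col in((1.5,(0,255,0)),(1.7,(0,200,255)),(1.87,(0,0,255))):
  for r in(.04,.06,.08,.11):
    q=proj("wrist",[*(C-.002*Y+.06*X+r*(-np.cos(an)*X+np.sin(an)*Y)),.095])*1.5625;cv2.circle(o,tuple(int(v) for v in q),2,col,-1)
cv2.imwrite("pics/w7.png",o)
a=arm.read_camera("scene");cv2.imwrite("pics/s7.png",cv2.resize(a[130:290,190:390],(750,600)))
E
```

```text
time_s: 11.22
position: [0.4848, -0.0156, 0.0414]
eef_rot: [3.141, -0.001, -2.747]
contact_force: [0.3, -0.5, -2.5]
grip_width: 0.0375
time_s: 12.38
position: [0.4849, -0.0156, 0.113]
eef_rot: [3.141, -0.001, -2.747]
contact_force: [-0.4, -0.9, -1.5]
grip_width: 0.0375
[ 0.48487477 -0.01556778  0.11297425] [-0.38296498 -0.92737308 -1.45243539] [-0.01703043 -0.00933454  0.00588638] 0.037453403600591705
```

View pics/w7.png

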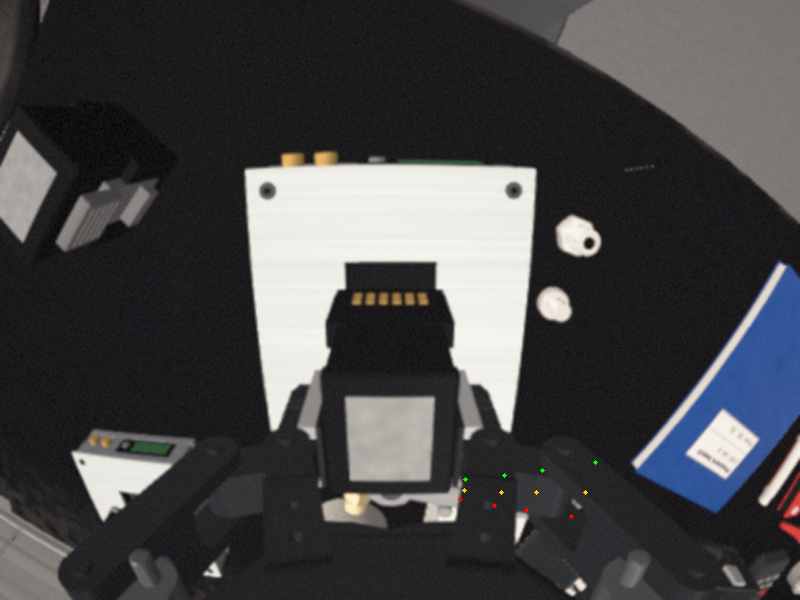

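The cassette is out and upright above the empty well, with its contacts visible at about (390,299). For the keeper I'll check numerically against the earlier unobstructed wrist image.

```bash
python3 - <<'E'
from h import *
s=arm.read_state();d=np.array([.47884,-.01507,.15791])-s['position']
p=C-.002*Y+.06*X
for an in(1.6,1.7,1.8,1.87,1.95):
  print(an,[np.round(proj("wrist",np.array([*(p+r*(-np.cos(an)*X+np.sin(an)*Y)),.095])-d)*1.5625) if 0 else np.round(proj("wrist",np.array([*(p+r*(-np.cos(an)*X+np.sin(an)*Y)),.095])-d)*1.5625).tolist() for r in(0,.06,.075)])
w=cv2.resize(np.load("w5.npy"),(800,600),interpolation=cv2.INTER_CUBIC)
cv2.imwrite("pics/w5c.png",cv2.resize(w[400:500,340:560],(770,350)))
print(s['time_s'],s['position'],s['grip_width'])
E
```

```text
1.6 [[382.0, 441.0], [483.0, 442.0], [507.0, 441.0]]
1.7 [[382.0, 441.0], [481.0, 449.0], [504.0, 451.0]]
1.8 [[382.0, 441.0], [478.0, 457.0], [501.0, 460.0]]
1.87 [[382.0, 441.0], [476.0, 462.0], [497.0, 466.0]]
1.95 [[382.0, 441.0], [472.0, 468.0], [493.0, 473.0]]
12.4833 [ 0.48497444 -0.01558687  0.11303136] 0.037913323010530964
```

View pics/w5c.png

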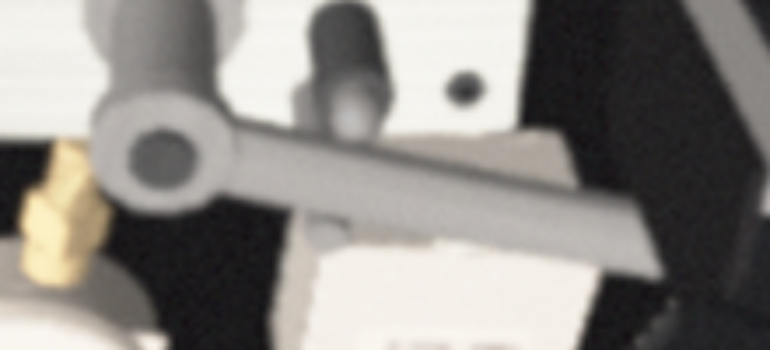

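The arm's slope in that image gives about 1.82 rad (±0.05). That is clearly past 1.7, with the arm against the pin and the ball behind it. I'll hand in.

```bash
python3 -m pendant '[[0,0,0,0,0,0,255],[0,0,0,0,0,0,255],[0,0,0,0,0,0,255]]'; python3 -c "
from rig import arm
print(arm.job_done())"
```

```text
time_s: 12.73
position: [0.4853, -0.0157, 0.1134]
eef_rot: [3.141, -0.0, -2.747]
contact_force: [-0.6, 0.3, -2.7]
grip_width: 0.0377
the job is handed in; nothing more can be done
None
```

The cassette is out of the dock, and the job was handed in at 12.7 s. I swung the keeper to its stop, pinched both catches and lifted the cassette 80 mm straight up. It is held upright and still, with its underside about 4 cm above the dock.

**Final checks**
- **Grip:** the jaws read 37.7 mm, about the catches' fully pinched width. The gripper read 14.7 mm on the 16 mm knob, so it reads slightly low.
- **Load:** the downward force on the tool was 1.5 to 2.7 N, roughly the cassette's weight.
- **Dock and bystanders:** the wrist image after the lift shows the cassette free above the empty well. The adapter and plug stand apparently untouched. The gripper partly hid the gauge and parts box in that view, though both were in place in the clear view after the swing.

**Disagreements**
- **First knob pinch missed:** the fingers shut above the knob because the fingertips were about 40 mm farther back than the stated tool geometry implies. I allowed for this afterwards, and the second pinch held.
- **Keeper angle:** the tool position at the end of the swing gave 1.87 rad. The wrist image gave about 1.82, and a rough scene-camera estimate about 1.79. All are past the 1.7 detent, and the image shows the arm at the stop pin. The gripper hid the keeper in the last picture, so I did not see it again after the lift.
- **Dock position:** the cameras differed by about 2 to 4 mm sideways, which I corrected from close-up views before pinching.

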